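Swing out the prop leg of a work rest and lay the bar on it

ROBOT

A 6-joint arm with a two-finger parallel gripper is mounted at the origin on a cart in front of the work surface, level with it; the furniture and walls round the work are solid. World frame = base frame: x ahead of the robot, y to its left, z up, the work surface at z = 0. Lengths are in m, angles in degrees, forces in N, time in s.
With the tool pointing down it reaches from about 0.25 to 0.725 m from the base axis. Payload 9.7 kg.
Tool frame: the origin (TCP) lies at the very end of the fingers, on their centre line; the grasp point (between the pads) lies 19 mm behind it; x points along the fingers, z is the direction in which the jaws open and shut, and the axes are right-handed (so a half turn about x gives the same grasp; the last joint's range is limited). The gripper opens to 85 mm and grips with 20 to 120 N. Pads are 22 mm wide; open, the fingers measure 114 mm over their backs; the gripper's body (76 mm by 85 mm) begins 54 mm behind the grasp point. The pads swing forward as they close: fully open they stand 13 mm farther back than shut.
Start: joints at [65.26, 4.979, 10.078, 95.1, 0, 90], TCP at [0.23, 0.5, 0.231] pointing down, gripper open.
Joint ranges: [-179.16, 179.16], [-48.56, 103.87], [-65.8, 70.77], [-126.05, 130.52], [-82.76, 87.17], [-180, 180]. Speed limits (degrees/s): [127.2, 127.2, 147.25, 180, 180, 180].

INTERFACE

Orientations are given as [roll, pitch, yaw] about the fixed x, y, z axes, in that order (R = Rz(yaw) Ry(pitch) Rx(roll)).
In Python, from workcell import sensors, vision, job_done gives the robot as it stands.
- The arm moves only by the tool carry_out, never from a script. Its argument "increments" is a list of rows, each a list of 7 numbers: the turn, a rotation vector about the tool's x, y, z in degrees, then the shift along the tool's x, y, z in mm, then the opening in per cent of the stroke, from 0 (shut) to 100 (fully open). A call has 1 to 12 rows; each row shifts and turns the commanded pose from where the row before left it, along the tool's axes as they then stand; what a row does not reach is not made up. A row lasts 1/8 s, in which the tool goes at most 62.5 mm and 10.7 degrees, less where a joint would pass 70% of its speed; a pose out of reach is approached as far as the arm can. A call is refused whole if a number of a shift passes 62.5 or a number of a turn 10.7, either way. A call with a gripper value outside its range is refused whole. The fingers move at their own pace and stop on an object; "squeeze" is the grip in N (left out, the last holds). Time passes only in rows, so rows that do not move let the fingers close. It gives the time, the measured TCP pose, the force and the opening at its end, in the units of the state.
- sensors.get_obs(): the state, without advancing time (a new reading comes with each control period).
- vision.camera(name): name is "scene" or "side" or "wrist"; returns the picture (400x640x3 uint8, red, green, blue); there is no depth.
- vision.calibration(name): a dict with "camera_matrix" (3x3 intrinsics, pixels), "extrinsics" (4x4, takes a point from world to camera coordinates); the wrist camera has in their place "mount" (4x4, takes a point from camera to tool coordinates, whose origin is the TCP and whose axes are the tool frame's). Camera axes: x right, y up, looking along -z (the intrinsics and any distortion apply to the point x, -y, -z); pixel columns grow to the right and rows downward; lengths in m; the calibration is good to about 2 mm. The wrist camera is an equidistant fisheye: a pixel r from the principal point sees the ray r / f radians off the axis. A picture is of the moment at which its call begins: read the wrist's pose just before it. calibration takes no time and is no camera call.
- job_done(): hands the job in, once; it reports no verdict.
The state is a dict: "time": time; "q": joint angles; "qd": joint speeds; "joint_efforts": joint torques, N m; "ee_pos": TCP position; "tcp_rot": TCP orientation; "wrist_force": force on the tool from outside, world axes, zero at the start; "torque": the same for the moment, N m; "opening": finger opening in m.
Only numpy, scipy, OpenCV 4.12 (cv2) and the standard library are available. Lean on these libraries where they do the work, as an engineer would, in place of code of your own. Each camera call takes 0.05 s, during which the arm holds its last target.

TASK

Push the yellow folding prop leg of the work rest outwards, clockwise, until you feel it firmly against its hidden spring stop, but do not force it past that. Then pick up the flat steel bar and lay it along the leg so that it bridges the round rubber head and the pad at the leg's end: lower it on rather than dropping it, let go, and leave the leg seated against its stop. Leave the other things on the bench alone.

Things in the scene. Friction and masses are not known exactly. Their poses are not given: they have to be found in the camera images.
- stand: the work rest's fixed stand: blue steel base plate 200 x 84 x 8 mm screwed to the bench, with a blue hinge barrel 70 mm across at one end. Origin on the barrel's axis at bench height; x points along the plate from the barrel to its far end, z up. Folded, the prop leg lies over the plate
- head (a point): centre of the flat top of the stand's fixed round black rubber head, 48 mm across, 74 mm above the bench, on top of the barrel. The vertical hinge axis of the prop leg passes through it
- prop: prop leg: yellow rail 18 mm thick, 45 to 70 mm above the bench, reaching 136 mm from the hinge axis, with a round steel post 16 mm across, down to 10 mm above the bench, 120 mm from the axis. Origin on the axis at bench height, x out along the rail, z up. Found 0 to 0.4 rad ajar from folded; swings out clockwise seen from above: its outer end moves towards its own -y
- push (a point): where to push the leg: on the rail's +y side face, 110 mm from the hinge axis, 57 mm above the bench; axes as the leg's, so push towards -y. About 4.5 N here keeps the stiff hinge moving; the leg stays where it is left. 0.95 to 1.45 rad out from folded it meets a rubber-buffered stop hidden in the barrel; where exactly differs each time and can only be felt
- buffer (a joint): compression (rad) of the hidden buffer, 0 until the leg reaches it. It yields 1 rad per 24 N m: at the push point the push rises from 4.5 N by about 1.3 N per further mm of travel. 8 to 11 N there seats the leg well (0.015 to 0.03); let go, it springs back to about 0.02 and stays. Below 0.006 it is not seated; above 0.06 (a push of about 17 N) the stop is overloaded
- pad (a point): centre of the top of the black rubber pad on the outer end of the prop leg: 30 mm along the leg, 34 mm across, its top 74 mm above the bench, 120 mm from the hinge axis; axes as the leg's
- bar_mid (a point): centre of the loose flat steel bar: 160 mm long (y), 30 wide (x), 8 thick (z), 0.2 to 0.4 kg, lying flat on the bench. Grasp across the 30 mm at its middle. Laid along the leg, its middle 60 mm from the hinge axis, it rests on head and pad with its centre 78 mm up; the rail lies 4 mm below it, narrower than the bar, so fingers pass on either side
- nut_big: bystander: steel hex nut, 35 mm across, 16 mm high; origin at the centre of its underside
- bolt: bystander: dark steel bolt, 81 mm long, lying; origin at the centre of its underside
- tape_roll: bystander: roll of black tape, 62 mm across, 19 mm high; origin at the centre of its underside
- mug: bystander: terracotta pink mug, 94 mm high; origin at the centre of its underside
- rule: bystander: yellow pocket tape measure, 82 mm long, 62 mm high; origin at the centre of its underside
- oiler: bystander: red oil can with a spout, 191 mm high; origin at the centre of its underside

How it is judged (in metres and radians):
On the way, in this order (a step that is already met when the one before it is completed fails the run):
1. the leg is pressed against its buffered stop (buffer above 0.006 rad) while the bar still lies on the bench (value of joint buffer above 0.006 rad and height (world z) of bar_mid below 0.02 m), for 0.2 s.
2. the bar, still between the fingers, is lowered to within 6 mm of its rests, over the leg (contact force between the fingers and bar above 0.5 N and height (world z) of bar_mid between 0.073 and 0.084 m and x of bar_mid in the frame of prop between 0.02 and 0.11 m and y of bar_mid in the frame of prop between -0.025 and 0.025 m), for 0.05 s.
At the end, for the whole second after the job is handed in: the leg is still seated against its stop (buffer above 0.006 rad), and the bar lies still and level (within 0.06 rad) on both the stand's head and the leg's pad, its centre 73 to 84 mm above the bench, pressing on each (value of joint buffer above 0.006 rad and contact force between bar and prop above 0.15 N and contact force between bar and stand above 0.15 N and height (world z) of bar_mid between 0.073 and 0.084 m and angle between bar_mid's own z axis and vertical below 0.06 rad and linear speed of bar below 0.02 m/s); the robot touches nothing.
It fails at once if the stop is overloaded (buffer pressed beyond 0.06 rad) (value of joint buffer above 0.06 rad).
It fails at once if a bystander is moved by more than 30 mm (distance of any of nut_big, bolt, tape_roll, mug, rule, oiler from where it was at the start of the episode above 0.03 m).
It also fails if it takes over 70 s, if anything falls off the work surface, if the arm or the gripper's body presses on something with over 40 N, if the wrist force passes 120 N, or if a joint passes its speed limit or range.

## Working session

There is one attempt and no reset: what is moved stays moved. The work goes in short steps, Python scripts to look and compute and a tool call to move; the robot and the scene stay as the last step left them, time stands still between calls to the robot, and variables do not carry over. Pictures are saved under pics/ and viewed, and the job is handed in when it is done.

Besides the shell and the picture viewer there is one more tool, called after "Emit:" in YAML: its name, and indented under it one key for each argument. carry_out: Moves the arm, as the interface text tells. Its arguments: {"type":"object","properties":{"increments":{"type":"array"},"squeeze":{"type":"number"}},"required":["increments"]}

```bash
mkdir -p pics; ls
python3 - <<'E'
from workcell import sensors, vision
import cv2
print(sensors.get_obs())
for n in ["scene","side","wrist"]:
    im=vision.camera(n); cv2.imwrite(f"pics/{n}0.png",im[:,:,::-1]); print(n,vision.calibration(n))
E
```

```text
pics
{'time': 0.0, 'q': array([ 6.52604059e+01,  5.00905349e+00,  1.00342674e+01,  9.50996756e+01,
       -1.32938673e-03,  9.00006354e+01]), 'qd': array([ 0.03755883,  0.08414202, -0.00179068,  0.01121145, -0.01664762,
        0.0451496 ]), 'joint_efforts': array([ 4.59124367e-04, -5.20381987e+01,  4.64809656e+01,  1.63449801e-02,
        1.15041785e-04,  2.28978841e-06]), 'ee_pos': array([0.23008024, 0.49930531, 0.23060104]), 'tcp_rot': array([-178.97655536,   89.92552643, -113.71678405]), 'wrist_force': array([-0.31601792, -0.24685052,  0.13477541]), 'torque': array([ 0.05753503,  0.03129986, -0.0072307 ]), 'opening': 0.08533225244504015}
scene {'camera_matrix': array([[471.36499869,   0.        , 320.74390231],
       [  0.        , 471.36499869, 198.10844712],
       [  0.        ,   0.        ,   1.        ]]), 'extrinsics': array([[ 0.76228518, -0.64718997,  0.0081516 , -0.50287351],
       [ 0.44289781,  0.53076328,  0.72258693, -0.17740948],
       [-0.47197759, -0.54720698,  0.691232  , -1.2063858 ],
       [ 0.        ,  0.        ,  0.        ,  1.        ]])}
side {'came
[... 256 characters left out ...]
26709,  0.5585768 ,  0.8290045 ,  0.01749456],
       [-0.08355895, -0.82513683,  0.55871917, -1.46193432],
       [ 0.        ,  0.        ,  0.        ,  1.        ]])}
wrist {'camera_matrix': array([[309.70691629,   0.        , 320.15917017],
       [  0.        , 309.70691629, 198.27861175],
       [  0.        ,   0.        ,   1.        ]]), 'mount': array([[ 1.53792674e-03,  2.68887122e-01, -9.63170468e-01,
        -1.41718765e-01],
       [-1.48395372e-04,  9.63171658e-01,  2.68887218e-01,
         6.92203931e-02],
       [ 9.99998806e-01, -2.70598802e-04,  1.52118905e-03,
        -1.16501540e-03],
       [ 0.00000000e+00,  0.00000000e+00,  0.00000000e+00,
         1.00000000e+00]])}
```

View pics/scene0.png

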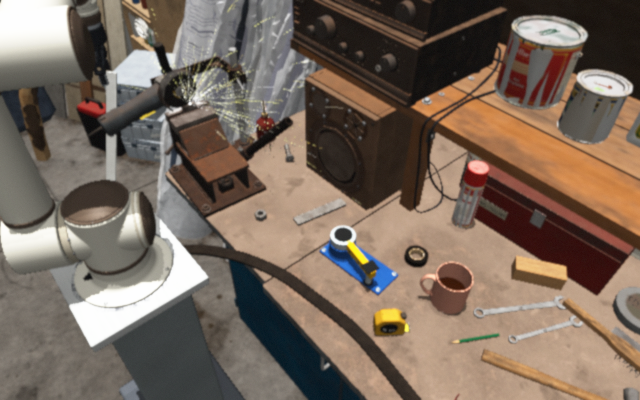

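View pics/side0.png

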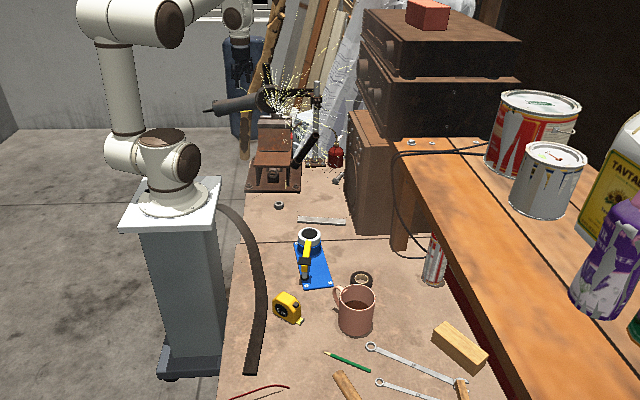

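View pics/wrist0.png

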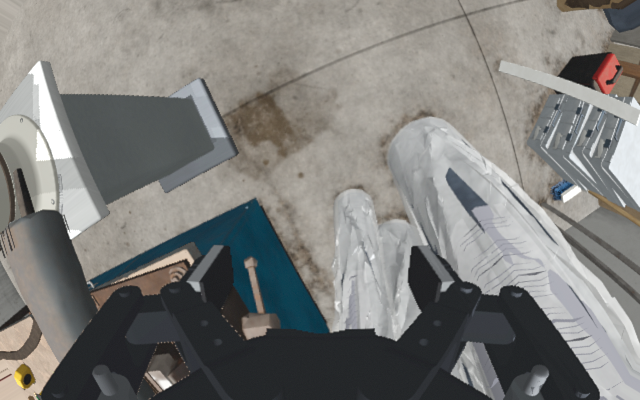

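Scene view: stand with black head near (342,235), blue plate to (390,280), yellow leg from head to about (375,272), bar at (320,212), nut (261,215), tape (416,256), mug (452,285), measure (391,321). Side view: head (310,234), leg to (305,278), bar (321,220). I'll zoom in on both.

```bash
cat > h.py <<'E'
import numpy as np, cv2
from workcell import sensors, vision
from scipy.spatial.transform import Rotation as R
def toolpose(o=None):
    o=o or sensors.get_obs()
    return R.from_euler('xyz',o['tcp_rot'],degrees=True).as_matrix(), np.array(o['ee_pos'])
def ray(name,uv,pose=None):
    c=vision.calibration(name);K=c['camera_matrix']
    a=(uv[0]-K[0,2])/K[0,0]; b=(uv[1]-K[1,2])/K[1,1]
    if name!='wrist':
        E=c['extrinsics'];d=np.array([a,-b,-1]);Rm=E[:3,:3]
        o=-Rm.T@E[:3,3]; d=Rm.T@d
    else:
        r=np.hypot(a,b); s=np.sin(r)/r if r>1e-9 else 1
        d=np.array([a*s,-b*s,-np.cos(r)]);M=c['mount'];Rt,p=pose
        o=Rt@M[:3,3]+p; d=Rt@M[:3,:3]@d
    return o,d/np.linalg.norm(d)
def proj(name,P,pose=None):
    c=vision.calibration(name);K=c['camera_matrix'];P=np.array(P)
    if name!='wrist':
        E=c['extrinsics'];q=E[:3,:3]@P+E[:3,3]
        return K[0,0]*q[0]/-q[2]+K[0,2],K[1,1]*-q[1]/-q[2]+K[1,2]
    M=c['mount'];Rt,p=pose
    q=M[:3,:3].T@(Rt.T@(P-p)-M[:3,3]);x,y,z=q[0],-q[1],-q[2]
    r=np.hypot(x,y);th=np.arctan2(r,z)
    return K[0,0]*th*x/r+K[0,2],K[1,1]*th*y/r+K[1,2]
def plane(name,uv,z,pose=None):
    o,d=ray(name,uv,pose); return o+d*(z-o[2])/d[2]
def tri(rs):
    A=np.zeros((3,3));b=np.zeros(3)
    for o,d in rs:
        Q=np.eye(3)-np.outer(d,d);A+=Q;b+=Q@o
    P=np.linalg.solve(A,b)
    return P,[np.linalg.norm((np.eye(3)-np.outer(d,d))@(P-o)) for o,d in rs]
def snap(name,tag):
    pose=toolpose();im=vision.camera(name)[:,:,::-1].copy();cv2.imwrite(f'pics/{tag}.png',im)
    np.savez(f'pics/{tag}.npz',R=pose[0],p=pose[1]);return im,pose
def load(tag):
    z=np.load(f'pics/{tag}.npz');return cv2.imread(f'pics/{tag}.png'),(z['R'],z['p'])
def crop(im,x0,y0,w,h,k,tag):
    cv2.imwrite(f'pics/{tag}.png',cv2.resize(im[y0:y0+h,x0:x0+w],None,fx=k,fy=k,interpolation=cv2.INTER_CUBIC))
E
python3 - <<'E'
from h import *
s=cv2.imread('pics/scene0.png');d=cv2.imread('pics/side0.png')
crop(s,240,190,200,150,4,'s0c');crop(d,230,190,160,120,5,'d0c')
for n,uv in [('scene',(320,212)),('side',(321,220)),('scene',(261,215)),('side',(279,205))]: print(n,uv,plane(n,uv,0.008))
for n,uv in [('scene',(342,235)),('side',(310,234))]: print(n,uv,plane(n,uv,0.074))
for n,uv in [('scene',(416,256)),('side',(361,279)),('scene',(391,321)),('side',(288,308))]: print(n,uv,plane(n,uv,0.02))
E
```

```text
scene (320, 212) [ 0.50803997 -0.17524174  0.008     ]
side (321, 220) [ 0.51291024 -0.17152728  0.008     ]
scene (261, 215) [ 0.37215924 -0.07727018  0.008     ]
side (279, 205) [ 0.37502827 -0.07657931  0.008     ]
scene (342, 235) [ 0.45557089 -0.32266343  0.074     ]
side (310, 234) [ 0.46472131 -0.32693508  0.074     ]
scene (416, 256) [ 0.58742709 -0.46445557  0.02      ]
side (361, 279) [ 0.5953728  -0.46300008  0.02      ]
scene (391, 321) [ 0.3989212  -0.55496508  0.02      ]
side (288, 308) [ 0.39459196 -0.55288286  0.02      ]
```

View pics/s0c.png

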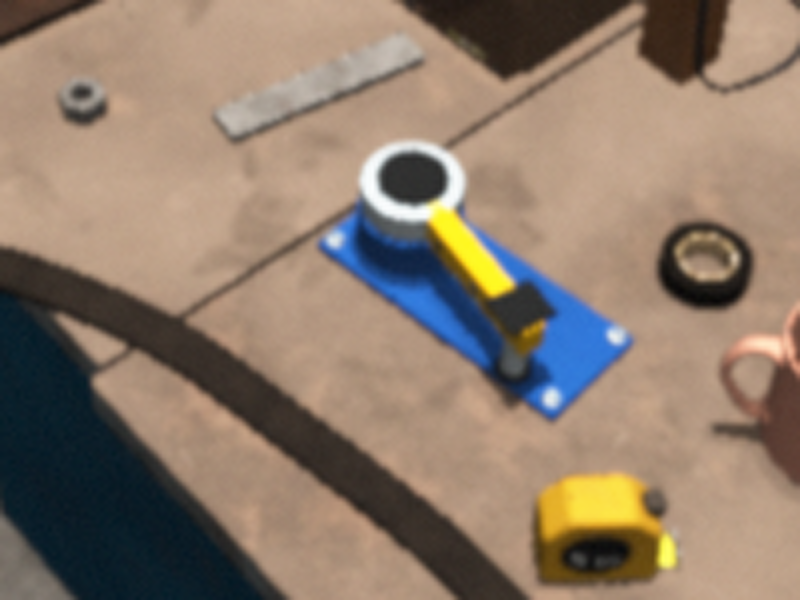

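View pics/d0c.png

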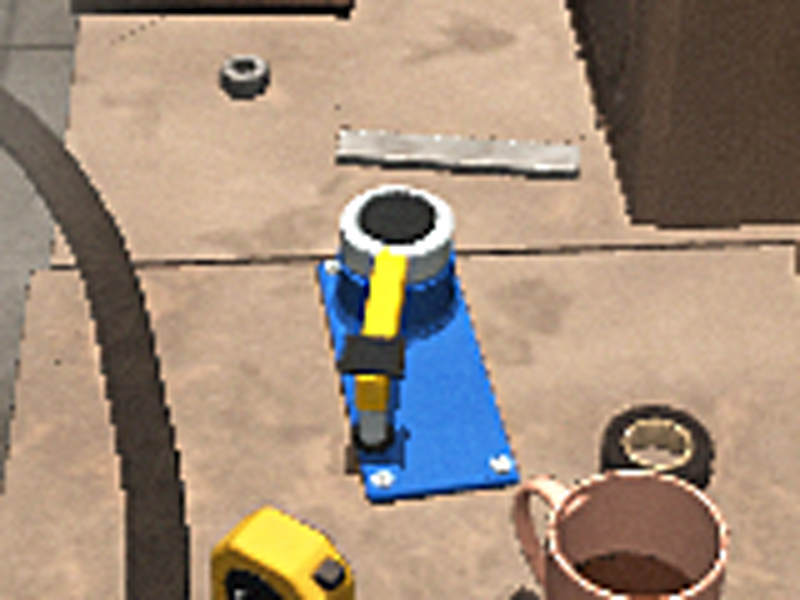

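Run:
```python
from h import *
S=lambda x,y:(240+x/4,190+y/4); D=lambda x,y:(230+x/5,190+y/5)
P=lambda t,a,b:print(t,*[np.round(v,4) for v in tri([ray('scene',a),ray('side',b)])])
P('head',S(412,179),D(398,218)); P('ring',S(412,183),D(398,230))
P('pad',S(523,309),D(372,355))
P('railend',S(531,345),D(371,393))
P('post bottom',S(513,372),D(373,440))
P('barL far',S(215,115),D(340,131));P('bar L near',S(235,137),D(338,160));P('barR near',S(424,57),D(578,174));P('barR far',S(402,34),D(580,145))
P('screwA',S(335,239),D(332,267));P('screw B',S(617,336),D(501,464));P('screw C',S(552,399),D(382,479))
P('cornerL',S(320,243),D(320,265));P('cor R',S(632,340),D(518,480));P('corN',S(553,418),D(371,500))
P('speaker base L',(305,148),(346,196));P('speaker base front',(370,205),(358,234)) 
P('speaker right top',(357,106),(363,139))
P('stack lower corner',(396,105),(397,150))
P('nut',S(83,95),D(245,70));P('tape',S(706,255),D(658,445))
P('grinder end',(105,125),(208,110))
P('vise top front',(219,170),(277,167))
P('hose',S(160,320),D(120,250)); P('hose2',S(330,450),D(160,450))
P('measure top',S(600,480),D(265,510))
P('shelf post front low',(408,205),(390,250))
P('shelf corner',(420,108),(398,160))
```

```text
head [ 0.4636 -0.3183  0.0673] [0.0013 0.0013]
ring [ 0.4646 -0.3173  0.0593] [0.0004 0.0004]
pad [ 0.4413 -0.4407  0.0722] [0.0011 0.0011]
railend [ 0.4392 -0.452   0.0534] [0.0029 0.0029]
post bottom [ 0.4421 -0.4386  0.0071] [0.0015 0.0015]
barL far [ 0.4371 -0.1447  0.0054] [0.0015 0.0015]
bar L near [ 0.4357 -0.1687  0.0009] [0.0002 0.0002]
barR near [ 0.592  -0.194   0.0012] [0.0007 0.0007]
barR far [ 0.5968 -0.165   0.002 ] [0.002 0.002]
screwA [ 0.4264 -0.2871  0.007 ] [0.0005 0.0005]
screw B [ 0.5109 -0.4618  0.0082] [0.0011 0.0011]
screw C [ 0.4454 -0.4691  0.0082] [0.0012 0.0012]
cornerL [ 0.419  -0.2805  0.003 ] [0.0009 0.0009]
cor R [ 0.5201 -0.4673  0.0013] [0.0008 0.0008]
corN [ 0.4394 -0.4767  0.0012] [0.0006 0.0006]
speaker base L [ 0.6467  0.0674 -0.019 ] [0.0347 0.0347]
speaker base front [ 0.6242 -0.2582  0.0183] [0.0051 0.0051]
speaker right top [ 0.6301 -0.1723  0.304 ] [0.0045 0.0045]
stack lower corner [ 0.7211 -0.2235  0.2935] [0.0058 0.0058]
nut [ 0.3747 -0.0727  0.0089] [0.0007 0.0007]
tape [ 0.5984 -0.4576  0.0144] [0.0001 0.0001]
grinder end [0.1234 0.2434 0.2409] [0.0105 0.0105]
vise top front [0.369  0.1332 0.0409] [0.0013 0.0013]
hose [ 0.2968 -0.2682  0.0103] [0.001 0.001]
hose2 [ 0.3266 -0.3988 -0.0248] [0.0054 0.0054]
measure top [ 0.3836 -0.557   0.082 ] [0.0003 0.0003]
shelf post front low [ 0.7141 -0.3238  0.0074] [0.0078 0.0078]
shelf corner [ 0.7032 -0.3125  0.3217] [0.018 0.018]
```

```bash
cat >> h.py <<'E'
def rows(target, zdeg=None, o=None):
    """increments to get to TCP target w/ tool down; zdeg=world azimuth of tool z. returns rotvec(tool,deg), shift tool mm (for initial frame)"""
    Rt,p=toolpose(o); sh=Rt.T@(np.array(target)-p)*1000
    x=np.array([0,0,-1.]);
    if zdeg is None: zdeg=np.degrees(np.arctan2(Rt[1,2],Rt[0,2]))
    z=np.array([np.cos(np.radians(zdeg)),np.sin(np.radians(zdeg)),0]);y=np.cross(z,x)
    T=np.c_[x,y,z]; rv=R.from_matrix(Rt.T@T).as_rotvec(degrees=True)
    return rv,sh,T
E
python3 - <<'E'
from h import *
Rt,p=toolpose();print(Rt.round(3),p)
for t in [(0.23,0.5,0.45),(.4,-.2,.4)]: print(np.round(rows(t)[1]))
E
```

```text
[[-0.    -0.908  0.418]
 [-0.001  0.418  0.908]
 [-1.     0.    -0.001]] [0.23009525 0.49938218 0.23075811]
[-219.    0.    0.]
[-169. -447. -564.]
```

Emit:
carry_out:
  increments:
    - [0,0,0,-50,0,0,100]
    - [0,0,0,-50,0,0,100]
    - [0,0,0,-50,0,0,100]
    - [0,0,0,-50,0,0,100]
    - [6.4,0,0,0,-58,-10,100]
    - [6.4,0,0,0,-58,-10,100]
    - [6.4,0,0,0,-56,-10,100]
    - [6.4,0,0,0,-56,-10,100]
    - [6.4,0,0,0,-56,-3,100]
    - [6.4,0,0,0,-56,-3,100]

```text
time: 1.4
ee_pos: [0.4575, 0.2445, 0.4308]
tcp_rot: [-177.7, 90.0, -151.0]
wrist_force: [0.4, 0.8, -0.6]
opening: 0.0853
```

Emit:
carry_out:
  increments:
    - [6.4,0,0,0,-56,-3,100]
    - [6.4,0,0,0,-56,-3,100]
    - [6.4,0,0,0,-56,-3,100]
    - [6.4,0,0,0,-56,-3,100]
    - [6.4,0,0,0,-56,-3,100]
    - [6.4,0,0,0,-56,-3,100]
    - [6.4,0,0,0,-56,-3,100]
    - [6.4,0,0,20,-56,-3,50]
    - [6.4,0,0,30,-56,-3,0]
    - [0,0,0,30,0,0,0]
    - [0,0,0,20,0,0,0]

```text
time: 2.78
ee_pos: [0.4409, -0.2376, 0.3302]
tcp_rot: [179.8, 89.9, 148.9]
wrist_force: [0.2, -0.3, -0.1]
opening: 0.0124
```

Run:
```python
from h import *
im,p=snap('wrist','w1');print(p)
```

```text
(array([[-1.30823854e-03,  5.12850787e-01,  8.58476767e-01],
       [ 7.88111085e-04,  8.58477764e-01, -5.12850181e-01],
       [-9.99998834e-01,  5.64468233e-06, -1.52727709e-03]]), array([ 0.44087004, -0.23756827,  0.33015704]))
```

View pics/w1.png

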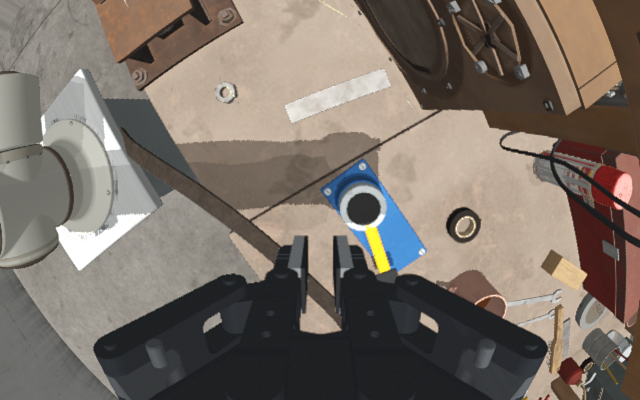

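Wrist view: head at about (363,209), bar corners around (285,105)–(390,85), rail (377,250), pad hidden behind the fingers. Now I'll refine with masks.

Run:
```python
from h import *
w,pose=load('w1'); s=cv2.imread('pics/scene0.png');d=cv2.imread('pics/side0.png')
def comp(mask,seed):
    n,l,st,c=cv2.connectedComponentsWithStats(mask.astype(np.uint8),connectivity=4)
    i=l[seed[1],seed[0]];m=(l==i).astype(np.uint8)
    return m,c[i],st[i]
out={}
for n,im,seed in [('wrist',w,(363,209)),('scene',s,(343,235)),('side',d,(310,234))]:
    m,c,st=comp(im.max(2)<90,seed)
    e=cv2.fitEllipse(max(cv2.findContours(m,0,1)[0],key=len)); print('head',n,c.round(1),st,np.round(e[0],1)); out[n]=c
R3=[ray('wrist',out['wrist'],pose),ray('scene',out['scene']),ray('side',out['side'])]
print('head tri',*[np.round(v,4) for v in tri(R3)], np.round(tri(R3[:2])[0],4),np.round(tri([R3[0],R3[2]])[0],4))
for n,o in zip(out,R3): print(n,np.round(plane(n,out[n],.074,pose),4))
bc={}
for n,im,seed in [('wrist',w,(338,95)),('scene',s,(320,212)),('side',d,(321,219))]:
    sat=im.max(2).astype(int)-im.min(2)
    m,c,st=comp((sat<32)&(im.max(2)>110),seed)
    r=cv2.minAreaRect(max(cv2.findContours(m,0,1)[0],key=len))
    print('bar',n,c.round(1),st,r); bc[n]=c
R3=[ray(n,bc[n],pose) for n in bc]
print('bar tri',*[np.round(v,4) for v in tri(R3)],np.round(tri(R3[:2])[0],4),np.round(tri([R3[0],R3[2]])[0],4))
for n in bc: print(n,np.round(plane(n,bc[n],.008,pose),4))
b=cv2.boxPoints(cv2.minAreaRect(np.zeros((1,2),np.float32)))
sat=w.max(2).astype(int)-w.min(2);m,_,_=comp((sat<32)&(w.max(2)>110),(338,95))
cs=max(cv2.findContours(m,0,1)[0],key=len)[:,0]
pts=np.array([plane('wrist',q,.008,pose)[:2]*1000 for q in cs],np.float32)
print('bar rect world mm',cv2.minAreaRect(pts),cv2.boxPoints(cv2.minAreaRect(pts)))
crop(w,250,60,200,150,4,'w1c')
```

```text
head wrist [363.1 208.3] [347 193  33  31 811] [363.1 208.2]
head scene [342.7 234.2] [335 229  16  12 152] [342.7 234.2]
head side [309.1 233.3] [302 228  15  11 125] [309.1 233.3]
head tri [ 0.461  -0.3191  0.0703] [0.0019 0.0004 0.0016] [ 0.46   -0.3192  0.0706] [ 0.4609 -0.3188  0.0703]
wrist [ 0.4593 -0.3174  0.074 ]
scene [ 0.4588 -0.3218  0.074 ]
side [ 0.4623 -0.3237  0.074 ]
bar wrist [336.9  94.9] [ 284   68  107   56 2262] ((336.95892333984375, 94.8904037475586), (22.00373649597168, 107.6778564453125), 69.44395446777344)
bar scene [319.1 211.1] [293 198  53  27 459] ((319.1479187011719, 211.3550262451172), (9.384614944458008, 54.153846740722656), 67.38013458251953)
bar side [321.3 219.7] [297 216  49   8 250] ((321.1239013671875, 219.6416015625), (48.093238830566406, 5.255001544952393), 3.814074993133545)
bar tri [ 0.5114 -0.168   0.0055] [0.002  0.0013 0.0031] [ 0.5098 -0.1684  0.005 ] [ 0.5118 -0.1683  0.0069]
wrist [ 0.5092 -0.1681  0.008 ]
scene [ 0.5083 -0.1709  0.008 ]
side [ 0.5141 -0.1697  0.008 ]
bar rect world mm ((510.4614562988281, -167.8465576171875), (32.10951232910156, 161.32606506347656), 80.61046600341797) [[ 428.2599  -170.52638]
 [ 587.4245  -196.84605]
 [ 592.663   -165.16673]
 [ 433.4984  -138.84706]]
```

View pics/w1c.png

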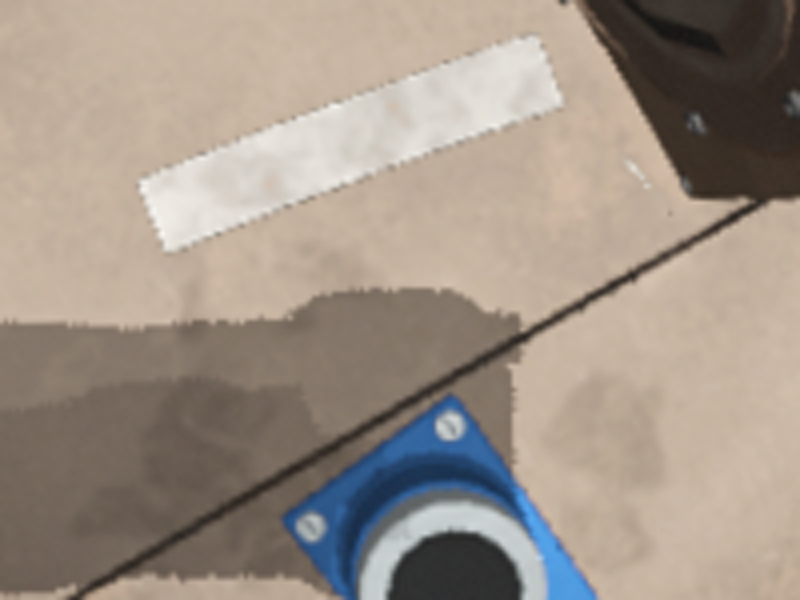

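Run:
```python
from h import *
print(tri([ray('scene',(424,283)),ray('side',(337,291))]))
rv,sh,T=rows((0.4935,-0.411,0.2),-10.3); print(rv.round(1),sh.round(1), sensors.get_obs()['opening'])
Rt,p=toolpose();print((T.T@(np.array((0.4935,-0.411,0.2))-p)*1000).round(1))
```

```text
(array([ 0.51481327, -0.54580395,  0.06015592]), [np.float64(0.0040868354539911125), np.float64(0.0040868354539910804)])
[-20.5  -0.2  -0. ] [ 127.6 -122.3  134.8] 0.004640849544728253
[ 128.1 -161.6   82.9]
```

Emit:
carry_out:
  increments:
    - [-10.3,-0.2,0,0,0,0,0]
    - [-10.2,0,0,0,0,0,0]
    - [0,0,0,32,-41,21,0]
    - [0,0,0,32,-41,21,0]
    - [0,0,0,32,-40,21,0]
    - [0,0,0,32,-40,20,0]
    - [0,0,0,0,0,0,0]
    - [0,0,0,0,0,0,0]

```text
time: 3.82
ee_pos: [0.495, -0.4109, 0.2048]
tcp_rot: [-11.7, 89.8, -22.0]
wrist_force: [-0.3, 0.2, 0.7]
opening: 0.0002
```

Run:
```python
from h import *
im,p=snap('wrist','w2');print(p)
print(rows((0.4935,-0.411,0.042),-10.3)[:2],sensors.get_obs()['opening'],sensors.get_obs()['wrist_force'])
```

```text
(array([[ 3.07466077e-03,  1.77721520e-01,  9.84076017e-01],
       [-1.24103340e-03,  9.84080589e-01, -1.77718468e-01],
       [-9.99994503e-01, -6.74847199e-04,  3.24627232e-03]]), array([ 0.49499742, -0.41093503,  0.20479885]))
(array([0.08722423, 0.26363758, 0.08124346]), array([163.69030629,  -0.32625474,  -2.36684741])) 0.00034486128968954017 [0.89827769 0.94598697 0.35250203]
```

View pics/w2.png

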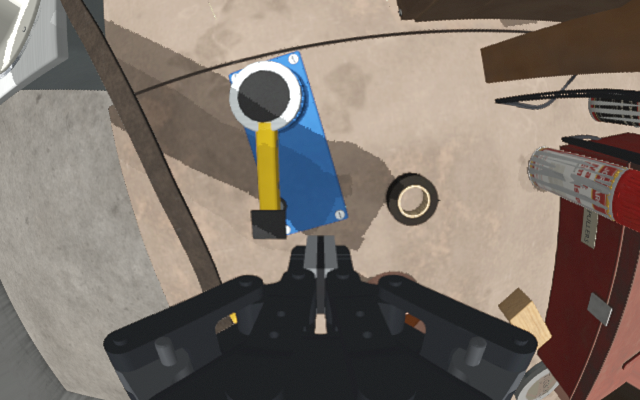

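Head at (267,95), pad at (269,224); tips are right of the pad. I'll measure the leg.

Run:
```python
from h import *
w,pose=load('w2')
for seed in [(267,95),(269,224)]:
    n,l,st,c=cv2.connectedComponentsWithStats((w.max(2)<75).astype(np.uint8),connectivity=4)
    i=l[seed[1],seed[0]];print(st[i],c[i].round(1),plane('wrist',c[i],.074,pose).round(4))
hsv=cv2.cvtColor(w,cv2.COLOR_BGR2HSV);m=cv2.inRange(hsv,(20,120,100),(35,255,255));m[:120]=0;m[215:]=0;m[:,:240]=0;m[:,300:]=0
ys,xs=np.nonzero(m);P=np.array([plane('wrist',q,.07,pose)[:2] for q in zip(xs,ys)]);c=P.mean(0);u=np.linalg.svd(P-c,full_matrices=0)[2][0];print(c,u,np.degrees(np.arctan2(u[1],u[0])))
crop(w,180,40,260,200,3,'w2c')
```

```text
[     0      0    640    400 183616] [288.1 170.6] [ 0.4686 -0.3894  0.074 ]
[251 197  36  42 968] [269.4 222.5] [ 0.4408 -0.4348  0.074 ]
[ 0.44954268 -0.38377358] [-0.1635627  -0.98653294] -99.41374885103816
```

View pics/w2c.png

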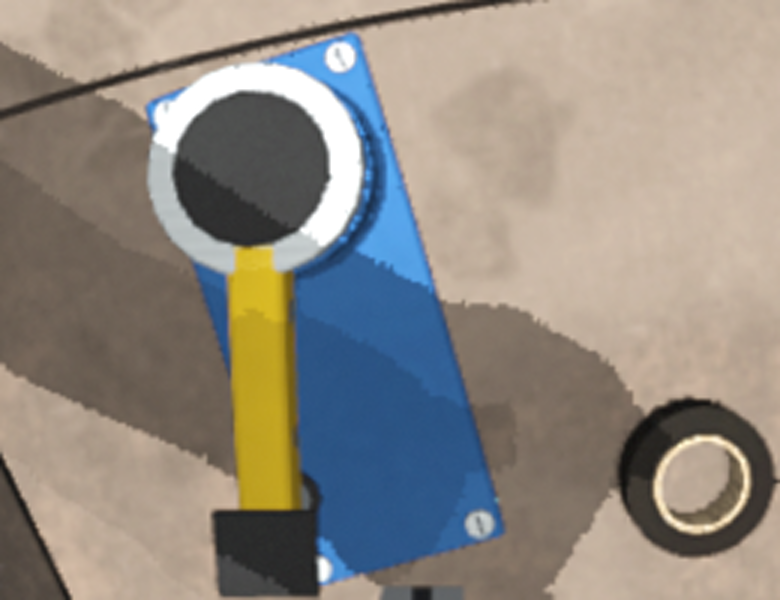

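Emit:
carry_out:
  increments:
    - [0,0,0,41,0,-1,0]
    - [0,0,0,41,0,-1,0]
    - [0,0,0,41,0,0,0]
    - [0,0,0,30,0,0,0]
    - [0,0,0,10,0,0,0]
    - [0,0,0,0,0,0,0]
    - [0,0,0,0,0,0,0]

```text
time: 4.75
ee_pos: [0.4943, -0.4116, 0.0435]
tcp_rot: [-21.8, 89.6, -32.0]
wrist_force: [-0.2, 0.2, 0.4]
opening: -0.0002
```

Run:
```python
from h import *
im,p=snap('side','d3');print(p);crop(im,230,190,160,120,5,'d3c')
f=[sensors.get_obs()['wrist_force'] for _ in range(5)];print(f)
```

```text
(array([[ 0.00541369,  0.17753361,  0.98409985],
       [-0.00338012,  0.9841119 , -0.17751718],
       [-0.99997963, -0.00236535,  0.00592776]]), array([ 0.49434071, -0.41160431,  0.04347795]))
[array([-0.28225892,  0.20790402, -0.31268999]), array([-0.28225892,  0.20790402, -0.31268999]), array([-0.28225892,  0.20790402, -0.31268999]), array([-0.28225892,  0.20790402, -0.31268999]), array([-0.28225892,  0.20790402, -0.31268999])]
```

View pics/d3c.png

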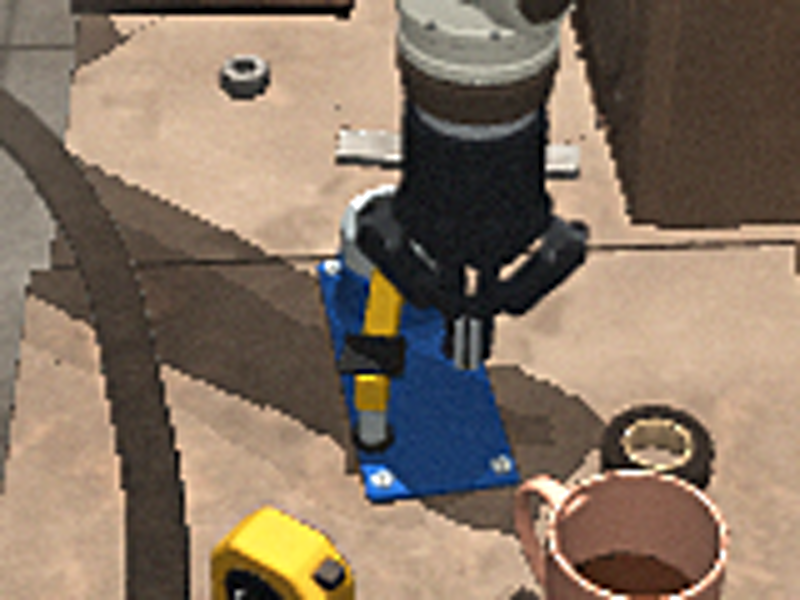

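Emit:
carry_out:
  increments:
    - [0,0,0,1,0,-5,0]
    - [0,0,0,0,0,-5,0]
    - [0,0,0,0,0,-5,0]
    - [0,0,0,0,0,-4,0]
    - [0,0,0,0,0,0,0]

```text
time: 5.42
ee_pos: [0.4745, -0.4078, 0.0403]
tcp_rot: [-15.5, 89.8, -25.8]
wrist_force: [0.2, 0.7, -0.6]
opening: -0.0001
```

Emit:
carry_out:
  increments:
    - [0,0,0,0,0,-2,0]
    - [0,0,0,0,0,-2,0]
    - [0,0,0,0,0,-2,0]
    - [0,0,0,0,0,0,0]

```text
time: 5.92
ee_pos: [0.4689, -0.4067, 0.0402]
tcp_rot: [-14.7, 89.8, -24.9]
wrist_force: [0.7, -0.0, -0.1]
opening: 0.0002
```

Emit:
carry_out:
  increments:
    - [0,0,0,0,0,-2,0]
    - [0,0,0,0,0,-2,0]
    - [0,0,0,0,0,-2,0]
    - [0,0,0,0,0,-2,0]
    - [0,0,0,0,0,0,0]

```text
time: 6.55
ee_pos: [0.4617, -0.4059, 0.0403]
tcp_rot: [-20.1, 89.7, -30.4]
wrist_force: [5.0, -3.4, -2.5]
opening: -0.0001
```

Run:
```python
from h import *
im,p=snap('side','d4');print(p);crop(im,250,200,120,90,6,'d4c')
print(sensors.get_obs()['wrist_force'])
```

```text
(array([[ 0.00469064,  0.17771433,  0.98407094],
       [-0.00275004,  0.98408034, -0.17770292],
       [-0.99998522, -0.00187269,  0.00510469]]), array([ 0.46170466, -0.40585639,  0.04025791]))
[ 4.74683969 -2.68837409 -2.97128053]
```

View pics/d4c.png

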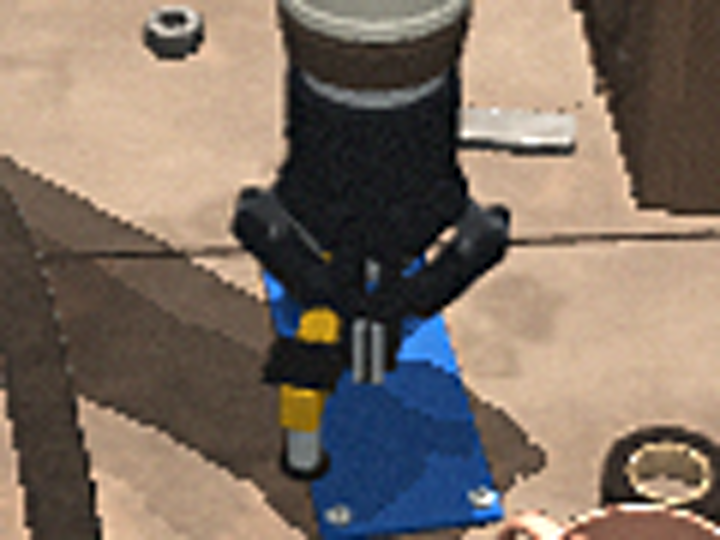

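Emit:
carry_out:
  increments:
    - [3,0,0,0,-0.8,-4.6,0]
    - [3,0,0,0,-0.8,-4.6,0]
    - [3,0,0,0,-0.8,-4.6,0]
    - [3,0,0,0,-0.8,-4.6,0]
    - [3,0,0,0,-0.8,-4.6,0]
    - [3,0,0,0,-0.8,-4.6,0]
    - [3,0,0,0,-0.8,-4.6,0]
    - [3,0,0,0,-0.8,-4.6,0]

```text
time: 7.6
ee_pos: [0.4256, -0.3985, 0.0402]
tcp_rot: [12.3, 89.7, -22.0]
wrist_force: [6.7, -0.7, -2.3]
opening: -0.0
```

```bash
cat >> h.py <<'E'
AX=np.array([0.4605,-0.318])
def legst(z0=None):
    o=sensors.get_obs();Rt,p=toolpose(o);n=Rt[:2,2];phi=np.degrees(np.arctan2(n[1],n[0]))-90
    u=np.array([np.cos(np.radians(phi)),np.sin(np.radians(phi))]);n=np.array([-u[1],u[0]])
    d=p[:2]-AX;f=o['wrist_force'];
    # leg angle assuming contact offset 16mm
    rho=np.hypot(*d);a=np.degrees(np.arctan2(d[1],d[0])-np.arcsin(.0158/rho))
    print('t',o['time'],'toolphi',phi.round(2),'r',(d@u).round(4),'s',(d@n).round(4),'z',p[2].round(4),'Fn',(f[:2]@n).round(2),'Fu',(f[:2]@u).round(2),'Fz',f[2].round(2),'tauHinge',(d[0]*f[1]-d[1]*f[0]).round(3),'legangle',round(a,2))
E
python3 -c "
from h import *
legst()"
```

```text
t 7.6 toolphi -124.32 r 0.0862 s 0.0166 z 0.0402 Fn 5.95 Fu -3.2 Fz -2.32 tauHinge 0.565 legangle -123.82
```

Emit:
carry_out:
  increments:
    - [3,0,0,0,-0.9,-4.6,0]
    - [3,0,0,0,-0.9,-4.6,0]
    - [3,0,0,0,-0.9,-4.6,0]
    - [3,0,0,0,-0.9,-4.6,0]
    - [0,0,0,0,0,0,0]

```text
time: 8.22
ee_pos: [0.4087, -0.3898, 0.0404]
tcp_rot: [20.3, 89.7, -26.0]
wrist_force: [3.7, -0.2, -0.1]
opening: 0.0001
```

```bash
python3 -c "
from h import *
legst()"
```

```text
t 8.225 toolphi -136.27 r 0.0871 s 0.0161 z 0.0404 Fn 2.69 Fu -2.5 Fz -0.07 tauHinge 0.274 legangle -136.08
```

Emit:
carry_out:
  increments:
    - [1,0,0,0,-0.3,-1.5,0]
    - [1,0,0,0,-0.3,-1.5,0]

```text
time: 8.48
ee_pos: [0.4066, -0.3884, 0.0404]
tcp_rot: [21.5, 89.6, -26.7]
wrist_force: [7.3, -2.5, -1.3]
opening: 0.0003
```

```bash
python3 -c "
from h import *
legst()"
```

```text
t 8.475 toolphi -138.26 r 0.0871 s 0.0166 z 0.0404 Fn 6.75 Fu -3.8 Fz -1.35 tauHinge 0.651 legangle -137.73
```

Emit:
carry_out:
  increments:
    - [1,0,0,0,-0.3,-1.5,0]
    - [0,0,0,0,0,0,0]

```text
time: 8.72
ee_pos: [0.4053, -0.3873, 0.0404]
tcp_rot: [22.8, 89.7, -26.4]
wrist_force: [7.0, -1.6, -0.6]
opening: -0.0001
```

```bash
python3 -c "
from h import *
legst()"
```

```text
t 8.725 toolphi -139.24 r 0.0871 s 0.0164 z 0.0404 Fn 5.76 Fu -4.22 Fz -0.6 tauHinge 0.572 legangle -138.81
```

Emit:
carry_out:
  increments:
    - [1,0,0,0,-0.3,-1.5,0]
    - [1,0,0,0,-0.3,-1.5,0]

```text
time: 8.98
ee_pos: [0.403, -0.3855, 0.0404]
tcp_rot: [24.8, 89.6, -26.5]
wrist_force: [7.2, -1.4, 0.0]
opening: -0.0001
```

```bash
python3 -c "
from h import *
legst()"
```

```text
t 8.975 toolphi -141.26 r 0.0871 s 0.0167 z 0.0404 Fn 5.54 Fu -4.72 Fz 0.02 tauHinge 0.561 legangle -140.67
```

```bash
sed -i 's/(d\[0\]\*f\[1\]-d\[1\]\*f\[0\])/((d-.0075*n)[0]*f[1]-(d-.0075*n)[1]*f[0])/' h.py; python3 -c "
from h import *
legst()"
```

```text
t 8.975 toolphi -141.26 r 0.0871 s 0.0167 z 0.0404 Fn 5.54 Fu -4.72 Fz 0.02 tauHinge 0.526 legangle -140.67
```

Emit:
carry_out:
  increments:
    - [1,0,0,0,-0.3,-1.5,0]
    - [1,0,0,0,-0.3,-1.5,0]

```text
time: 9.22
ee_pos: [0.4007, -0.3836, 0.0404]
tcp_rot: [26.1, 89.6, -27.2]
wrist_force: [8.7, -2.4, -1.7]
opening: 0.0
```

```bash
python3 -c "
from h import *
legst()"
```

```text
t 9.225 toolphi -143.26 r 0.0872 s 0.0169 z 0.0404 Fn 7.17 Fu -5.54 Fz -1.66 tauHinge 0.676 legangle -142.56
```

Emit:
carry_out:
  increments:
    - [1,0,0,0,0,-1.5,0]
    - [0,0,0,0,0,0,0]

```text
time: 9.48
ee_pos: [0.3998, -0.3827, 0.0404]
tcp_rot: [21.7, 89.6, -32.5]
wrist_force: [7.4, -4.7, -0.7]
opening: 0.0002
```

```bash
python3 -c "
from h import *
legst()"
```

```text
t 9.475 toolphi -144.25 r 0.087 s 0.0171 z 0.0404 Fn 8.14 Fu -3.31 Fz -0.66 tauHinge 0.74 legangle -143.41
```

Emit:
carry_out:
  increments:
    - [1,0,0,0,-0.1,-1.5,0]
    - [0,0,0,0,0,0,0]

```text
time: 9.72
ee_pos: [0.399, -0.382, 0.0405]
tcp_rot: [18.5, 89.6, -36.8]
wrist_force: [6.9, -5.9, -2.1]
opening: 0.0004
```

```bash
python3 -c "
from h import *
legst()"
```

```text
t 9.725 toolphi -145.26 r 0.087 s 0.0175 z 0.0405 Fn 8.81 Fu -2.26 Fz -2.13 tauHinge 0.789 legangle -144.15
```

Emit:
carry_out:
  increments:
    - [0.5,0,0,0,-0.1,-1.5,0]
    - [0,0,0,0,0,0,0]

```text
time: 9.98
ee_pos: [0.3982, -0.3812, 0.0405]
tcp_rot: [16.8, 89.5, -38.9]
wrist_force: [8.3, -8.6, -4.1]
opening: -0.0004
```

```bash
python3 -c "
from h import *
legst()
im,p=snap('wrist','w5')"
```

```text
t 9.975 toolphi -145.76 r 0.087 s 0.0172 z 0.0405 Fn 11.74 Fu -1.99 Fz -4.05 tauHinge 1.041 legangle -144.87
```

View pics/w5.png

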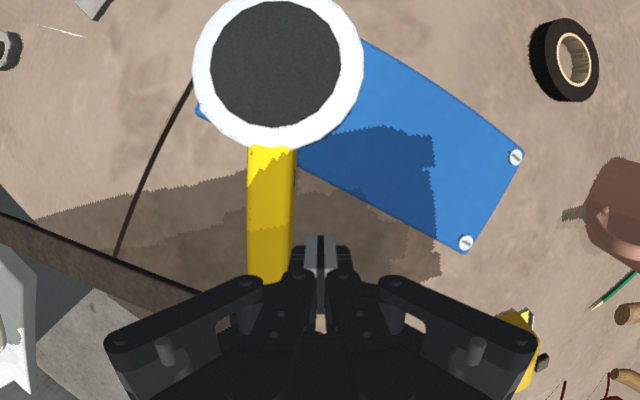

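Emit:
carry_out:
  increments:
    - [0,0,0,0,0,-0.8,0]
    - [0,0,0,0,0,0,0]
    - [0,0,0,0,0,0,0]

```text
time: 10.4
ee_pos: [0.3979, -0.3807, 0.0405]
tcp_rot: [15.7, 89.5, -40.0]
wrist_force: [9.5, -9.5, -4.1]
opening: 0.0001
```

```bash
python3 -c "
from h import *
legst()"
```

```text
t 10.4 toolphi -145.76 r 0.087 s 0.0167 z 0.0405 Fn 13.22 Fu -2.53 Fz -4.11 tauHinge 1.174 legangle -145.2
```

The torque climbed from about 0.5 to 1.17 Nm, which is 10.7 N at the push point, so the leg is seated. Now I'll back off and look from above.

Emit:
carry_out:
  increments:
    - [0,0,0,0,0.3,2,0]
    - [0,0,0,0,0,6,0]
    - [0,0,0,0,0,12,0]
    - [0,0,0,0,0,20,0]
    - [0,0,0,-30,0,20,0]
    - [0,0,0,-60,0,0,0]
    - [0,0,0,-60,40,0,0]
    - [0,0,0,-60,50,0,0]
    - [0,0,0,0,20,0,0]
    - [0,0,0,0,0,0,0]

```text
time: 11.65
ee_pos: [0.5091, -0.3742, 0.2292]
tcp_rot: [34.3, 89.9, -21.3]
wrist_force: [-0.3, 0.5, -1.1]
opening: -0.0004
```

```bash
python3 -c "
from h import *
im,p=snap('wrist','w6');print(p)
im,p=snap('scene','s6');crop(im,240,190,200,150,4,'s6c')
im,p=snap('side','d6');crop(im,230,190,160,120,5,'d6c')"
```

```text
(array([[ 2.21461245e-03,  8.25501737e-01,  5.64395232e-01],
       [-8.63083223e-04,  5.64397983e-01, -8.25502375e-01],
       [-9.99997175e-01,  1.34104778e-03,  1.96239950e-03]]), array([ 0.5090594 , -0.37418202,  0.22916469]))
```

View pics/w6.png

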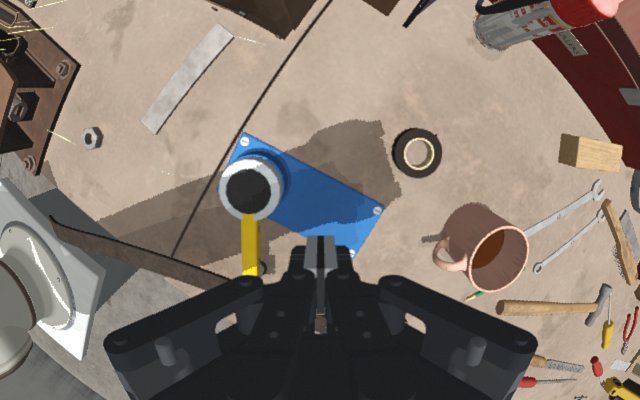

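View pics/s6c.png

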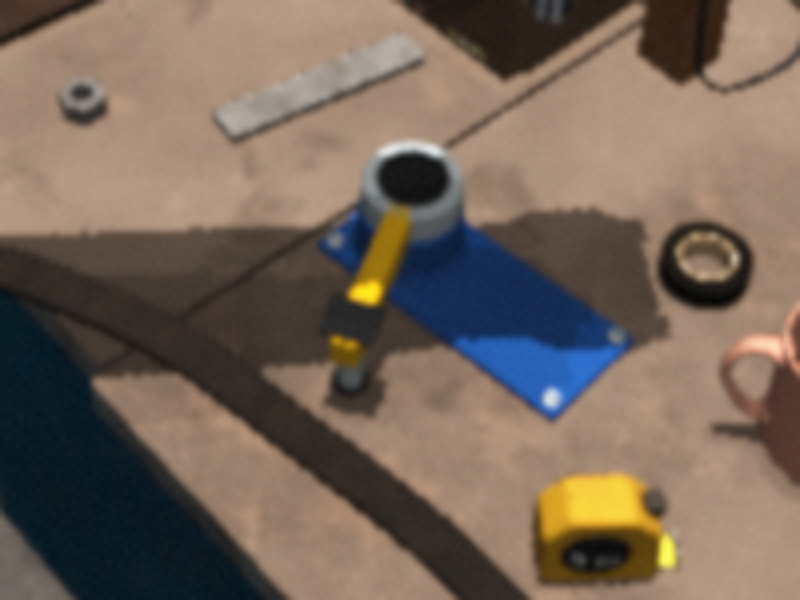

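View pics/d6c.png

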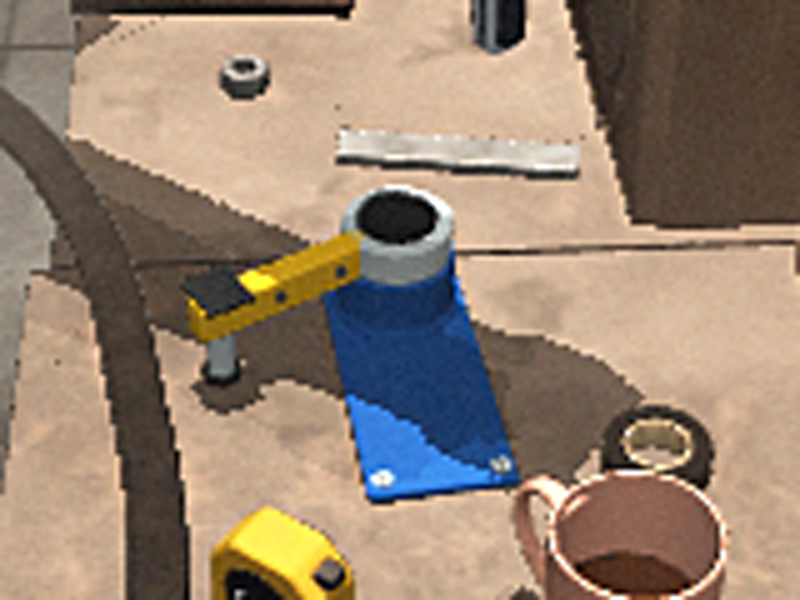

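Run:
```python
from h import *
S=lambda x,y:(240+x/4,190+y/4); D=lambda x,y:(230+x/5,190+y/5)
pad,e=tri([ray('scene',S(354,312)),ray('side',D(219,291))]);print('pad',pad,e)
hd,e=tri([ray('scene',S(412,178)),ray('side',D(398,217))]);print('head',hd,e)
v=pad-hd;print('ang',np.degrees(np.arctan2(v[1],v[0])),np.hypot(*v[:2]))
for tag,ok in [('w6',(225,275,242,262)),('w5',(160,265,247,285))]:
    w,pose=load(tag)
    hsv=cv2.cvtColor(w,cv2.COLOR_BGR2HSV);m=cv2.inRange(hsv,(20,120,60),(35,255,255))
    k=np.zeros_like(m);k[ok[0]:ok[1],ok[2]-8:ok[3]+8]=255;m&=k
    rows_=[];
    for y in range(ok[0],ok[1]):
        xs=np.nonzero(m[y])[0]
        if len(xs)>5: rows_.append((xs.min(),xs.max(),y))
    L=np.array([plane('wrist',(a,y),.07,pose)[:2] for a,b,y in rows_]);c=L.mean(0);u=np.linalg.svd(L-c,full_matrices=0)[2][0];u*=-np.sign(u[0])
    print(tag,'left(-y) edge dir',np.degrees(np.arctan2(u[1],u[0])),'axis-offset', (AX-c)@np.array([-u[1],u[0]]))
# head from w6
w,pose=load('w6');n,l,st,c=cv2.connectedComponentsWithStats((w.max(2)<75).astype(np.uint8),connectivity=4)
i=l[190,248];print(st[i],plane('wrist',c[i],.074,pose))
# bar from w6
sat=w.max(2).astype(int)-w.min(2)
n,l,st,c=cv2.connectedComponentsWithStats(((sat<32)&(w.max(2)>110)).astype(np.uint8),connectivity=4);i=l[80,188]
cs=max(cv2.findContours((l==i).astype(np.uint8),0,1)[0],key=len)[:,0]
pts=np.array([plane('wrist',q,.008,pose)[:2]*1000 for q in cs],np.float32);print(cv2.minAreaRect(pts))
```

```text
pad [ 0.36111054 -0.37907855  0.07090729] [np.float64(0.0013075927375193349), np.float64(0.0013075927375191566)]
head [ 0.46359224 -0.31817872  0.06807689] [np.float64(0.0011903076245060277), np.float64(0.0011903076245061085)]
ang -149.27906782469222 0.11921110473583885
w6 left(-y) edge dir -149.61827073390862 axis-offset 0.007481520656692445
w5 left(-y) edge dir -149.81853787570122 axis-offset 0.007820593922173352
[ 227  170   44   44 1495] [ 0.46054159 -0.3195899   0.074     ]
((511.94561767578125, -169.8769989013672), (34.81150817871094, 163.12564086914062), 79.80162811279297)
```

Run:
```python
from h import *
o=sensors.get_obs();print(o['q'].round(1))
rv,sh,T=rows((0.511,-.169,.2),80.4);Rt,p=toolpose();print(rv,(T.T@(np.array((.511,-.169,.2))-p)*1000).round(1),sh.round(1))
```

```text
[-36.5  16.5  23.   96.5   0.  109.3]
[-1.36171300e+02  6.15796368e-02  2.72549298e-02] [ 28.7  30.6 203.8] [  28.6  119.  -168.2]
```

Emit:
carry_out:
  increments:
    - [-10.5,0,0,0,0,0,0]
    - [-10.5,0,0,0,0,0,0]
    - [-10.5,0,0,0,0,0,20]
    - [-10.5,0,0,0,0,0,55]
    - [-10.5,0,0,0,0,0,55]
    - [-10.5,0,0,0,0,0,55]
    - [-10.5,0,0,0,0,0,55]
    - [-10.5,0,0,0,0,0,55]
    - [-10.5,0,0,0,0,0,55]
    - [-10.5,0,0,0,0,0,55]
    - [-10.5,0,0,0,0,0,55]
    - [-10.5,0,0,0,0,0,55]

```text
time: 13.3
ee_pos: [0.5069, -0.3753, 0.2294]
tcp_rot: [-93.2, 89.9, -22.7]
wrist_force: [0.1, 0.4, -0.6]
opening: 0.0472
```

Emit:
carry_out:
  increments:
    - [-10.2,0,0,0,0,0,55]
    - [0,0,0,0,7.6,51,55]
    - [0,0,0,0,7.6,51,55]
    - [0,0,0,9,7.7,51,55]
    - [0,0,0,20,7.7,51,55]
    - [0,0,0,0,0,0,55]
    - [0,0,0,0,0,0,55]

```text
time: 14.18
ee_pos: [0.5113, -0.1691, 0.2008]
tcp_rot: [-112.3, 89.8, -31.9]
wrist_force: [-1.0, -1.0, 0.0]
opening: 0.0469
```

Run:
```python
from h import *
o=sensors.get_obs();print(o['q'].round(1),o['opening'])
im,p=snap('wrist','w7');print(p)
rv,sh,T=rows((0.511,-.169,.05),80.4);print(rv.round(2),sh.round(1))
```

```text
[-18.3   2.7   4.3  91.4  -0.   -8.7] 0.046868130968385754
(array([[ 0.0027585 , -0.98611208,  0.16605832],
       [-0.0017167 ,  0.16605404,  0.98611516],
       [-0.99999472, -0.00300527, -0.0012348 ]]), array([ 0.5113016 , -0.16908339,  0.20076445]))
[-0.01 -0.07  0.2 ] [151.    1.1   0.6]
```

View pics/w7.png

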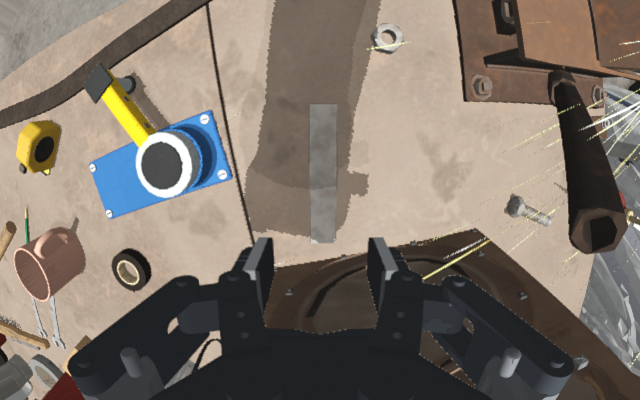

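Run:
```python
from h import *
w,pose=load('w7')
crop(w,280,80,100,180,4,'w7c')
for c in [(310,104.5),(337,104.5),(335,243),(309.5,242)]:
    print(plane('wrist',c,.008,pose).round(4),(pose[0].T@(plane('wrist',c,.008,pose)-pose[1])).round(4))
```

```text
[ 0.4311 -0.1681  0.008 ] [ 0.1925  0.0799 -0.0121]
[ 0.4358 -0.1398  0.008 ] [0.1925 0.0799 0.0166]
[ 0.5919 -0.1665  0.008 ] [ 0.193  -0.0785  0.0162]
[ 0.5857 -0.1959  0.008 ] [ 0.193  -0.0772 -0.0139]
```

View pics/w7c.png

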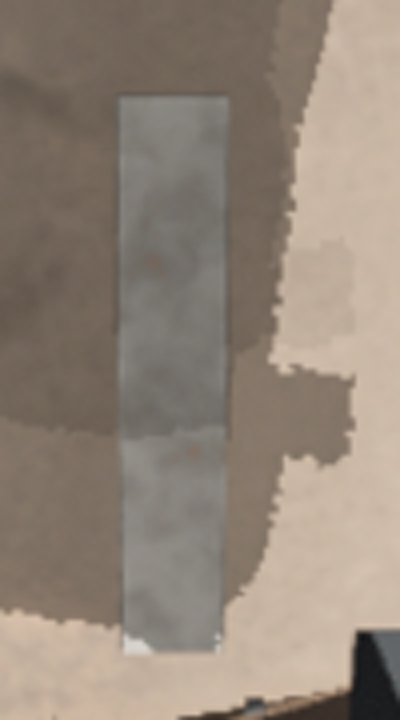

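Emit:
carry_out:
  increments:
    - [0,0,0,45,1,1.5,55]
    - [0,0,0,45,0,0,55]
    - [0,0,0,45,0,0,55]
    - [0,0,0,35,0,0,55]
    - [0,0,0,15,0,0,55]
    - [0,0,0,0,0,0,55]
    - [0,0,0,0,0,0,55]

```text
time: 15.1
ee_pos: [0.5125, -0.1678, 0.0176]
tcp_rot: [-103.6, 89.7, -23.2]
wrist_force: [0.2, 0.6, 1.1]
opening: 0.0465
```

Run:
```python
from h import *
im,p=snap('wrist','w8');print(p,sensors.get_obs()['wrist_force']);crop(im,200,60,240,260,2.3,'w8c')
```

```text
(array([[ 0.00525857, -0.98606914,  0.16625284],
       [-0.00225057,  0.16624305,  0.98608224],
       [-0.99998364, -0.00555955, -0.00134501]]), array([ 0.51250725, -0.16775337,  0.01761844])) [0.8697472  0.04892214 0.62809165]
```

View pics/w8c.png

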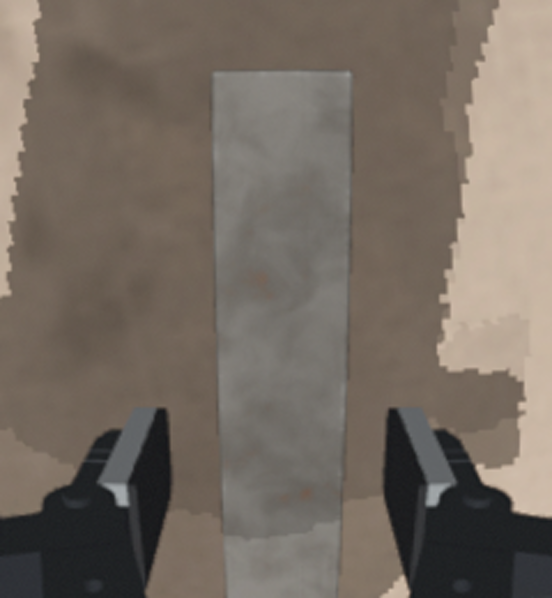

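Emit:
carry_out:
  increments:
    - [0,0,0,7,0,0.5,55]
    - [0,0,0,6,0,0,55]
    - [0,0,0,2,0,0,55]
    - [0,0,0,0,0,0,55]

```text
time: 15.65
ee_pos: [0.5116, -0.1665, 0.0007]
tcp_rot: [-106.9, 89.8, -26.4]
wrist_force: [-0.5, -0.2, -0.1]
opening: 0.0471
```

Emit:
carry_out:
  increments:
    - [0,0,0,1,0,0,55]
    - [0,0,0,1,0,0,55]
    - [0,0,0,0,0,0,55]

```text
time: 16.02
ee_pos: [0.5117, -0.1666, -0.0011]
tcp_rot: [-106.5, 89.8, -26.0]
wrist_force: [-0.0, 0.2, -0.8]
opening: 0.0468
```

Emit:
carry_out:
  increments:
    - [0,0,0,0,0,0,40]
    - [0,0,0,0,0,0,30]
    - [0,0,0,0,0,0,10]
    - [0,0,0,0,0,0,10]
    - [0,0,0,0,0,0,10]
    - [0,0,0,0,0,0,10]
  squeeze: 40

```text
time: 16.77
ee_pos: [0.5123, -0.1667, -0.0002]
tcp_rot: [-101.0, 89.7, -20.5]
wrist_force: [-0.2, 0.9, 5.9]
opening: 0.0287
```

Run:
```python
from h import *
im,p=snap('wrist','w9');print(p,sensors.get_obs()['wrist_force'],sensors.get_obs()['opening']);crop(im,200,60,240,260,2.3,'w9c')
```

```text
(array([[ 4.62612851e-03, -9.86173811e-01,  1.65649669e-01],
       [-1.72897111e-03,  1.65643306e-01,  9.86184215e-01],
       [-9.99987805e-01, -4.84861841e-03, -9.38778812e-04]]), array([ 5.12296831e-01, -1.66673951e-01, -1.68918313e-04])) [0.16728051 1.84688554 6.88194745] 0.028120623707815273
```

View pics/w9c.png

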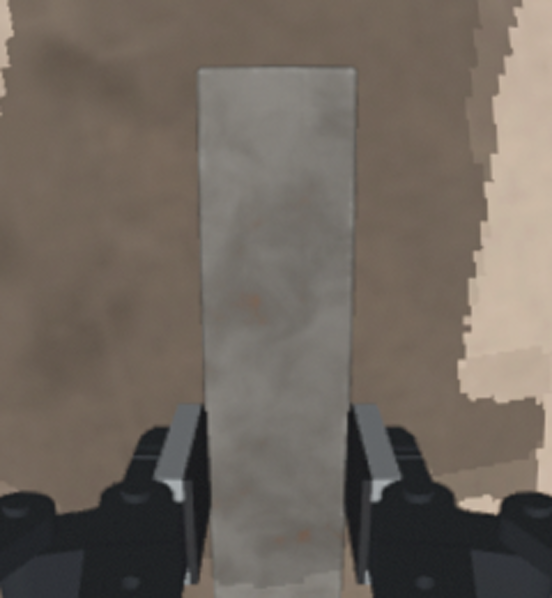

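Emit:
carry_out:
  increments:
    - [0,0,0,-4,0,0,10]
    - [0,0,0,-20,0,0,10]
    - [0,0,0,-50,0,0,10]
    - [0,0,0,-50,0,0,10]
    - [0,0,0,-36,0,0,10]
    - [-10,0,0,0,0,0,10]
    - [-10,0,0,0,0,0,10]
    - [-10,0,0,0,0,0,10]
    - [-10,0,0,0,0,0,10]
    - [0,0,0,0,0,0,10]

```text
time: 18.08
ee_pos: [0.5109, -0.1663, 0.1585]
tcp_rot: [-151.0, 89.9, -30.6]
wrist_force: [-0.3, -0.1, -3.0]
opening: 0.0284
```

Run:
```python
from h import *
print(toolpose(),sensors.get_obs()['wrist_force'],sensors.get_obs()['opening'])
rv,sh,T=rows((0.4088,-.3495,.13),120.5);print(rv.round(2),sh.round(1))
```

```text
(array([[ 0.00215329, -0.86259575, -0.50588925],
       [-0.00127563, -0.50589238,  0.86259566],
       [-0.99999687, -0.00121209, -0.00218968]]), array([ 0.5109218 , -0.16633134,  0.15851563])) [-0.272238  -0.1093076 -3.005624 ] 0.028413645664968387
[-0.11 -0.13  0.07] [  28.5  180.8 -106.3]
```

Emit:
carry_out:
  increments:
    - [0,0,0,0,30,-18,10]
    - [0,0,0,0,30,-18,10]
    - [0,0,0,0,30,-18,10]
    - [0,0,0,0,30,-18,10]
    - [0,0,0,0,30,-18,10]
    - [0,0,0,10,31,-16,10]
    - [0,0,0,18,0,0,10]
    - [0,0,0,0,0,0,10]
    - [0,0,0,0,0,0,10]

```text
time: 19.2
ee_pos: [0.4094, -0.3489, 0.1312]
tcp_rot: [-143.2, 89.8, -22.8]
wrist_force: [0.8, -0.4, -2.2]
opening: 0.0288
```

Run:
```python
from h import *
im,p=snap('wrist','w10');print(p,sensors.get_obs()['wrist_force'],sensors.get_obs()['opening'])
print(rows((0.4088,-.3495,.13),120.5)[:2])
im,p=snap('side','d10');crop(im,230,170,160,120,5,'d10c')
```

```text
(array([[ 0.00316005, -0.86215383, -0.50663675],
       [-0.0013287 , -0.50664245,  0.86215524],
       [-0.99999412, -0.00205129, -0.00274656]]), array([ 0.40941675, -0.34890934,  0.1311548 ])) [-0.23023671  0.31068631 -2.58768632] 0.02854982768363807
(array([-0.03313135, -0.19708397,  0.12855906]), array([1.46874974, 0.93695089, 0.00830038]))
```

View pics/w10.png

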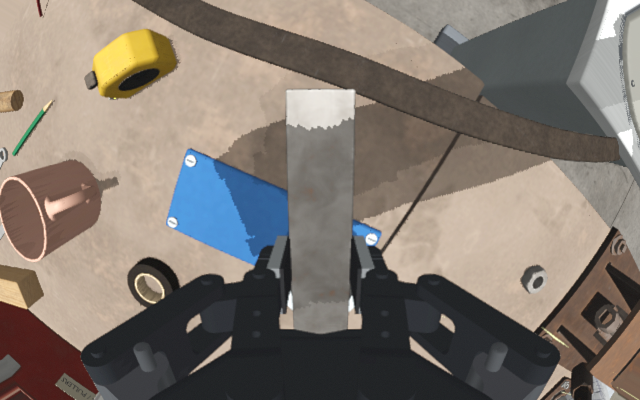

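View pics/d10c.png

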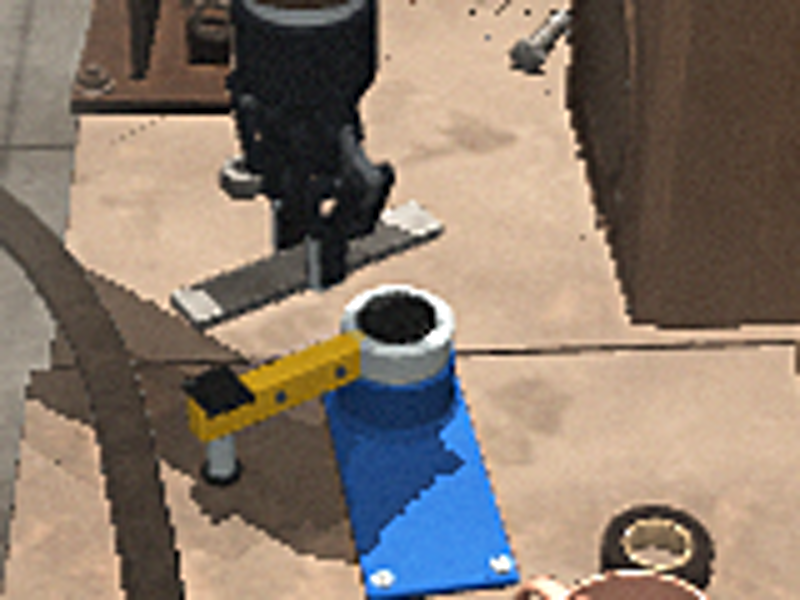

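Emit:
carry_out:
  increments:
    - [0,0,0,20,1,0,10]
    - [0,0,0,15,0,0,10]
    - [0,0,0,9,0,0,10]
    - [0,0,0,4,0,0,10]
    - [0,0,0,0,0,0,10]
    - [0,0,0,0,0,0,10]

```text
time: 20.05
ee_pos: [0.4085, -0.3503, 0.0834]
tcp_rot: [-148.4, 89.8, -27.9]
wrist_force: [0.4, -0.3, -3.3]
opening: 0.0286
```

Run:
```python
from h import *
print(toolpose()[1],sensors.get_obs()['wrist_force'],sensors.get_obs()['opening'],rows((0.4088,-.3495,.074),120.5)[:2])
im,p=snap('side','d11');crop(im,230,170,160,120,5,'d11c')
im,p=snap('scene','s11');crop(im,240,170,200,150,4,'s11c')
```

```text
[ 0.40851563 -0.35030968  0.08343414] [ 0.44429083 -0.28467332 -3.33634823] 0.02860299476921153 (array([-0.0444476 , -0.20772204,  0.12791898]), array([ 9.43350689, -0.63446076,  0.58802178]))
```

View pics/d11c.png

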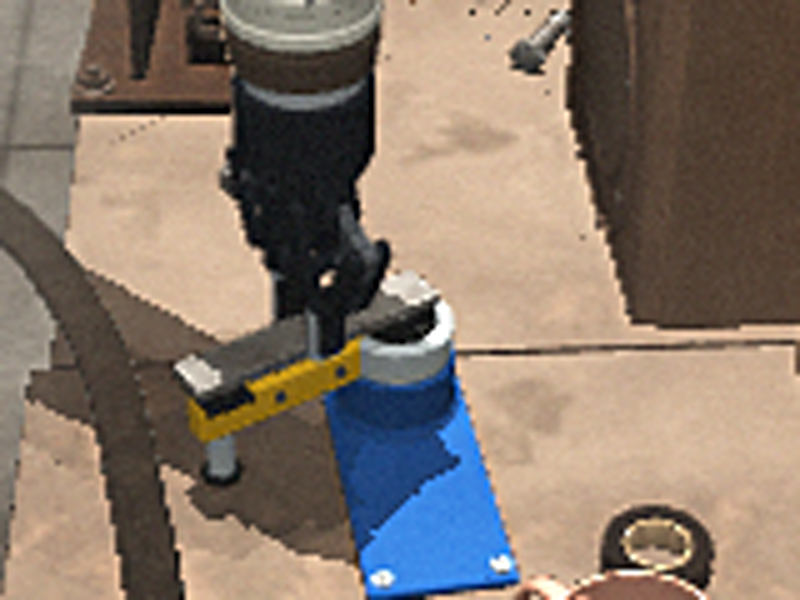

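View pics/s11c.png

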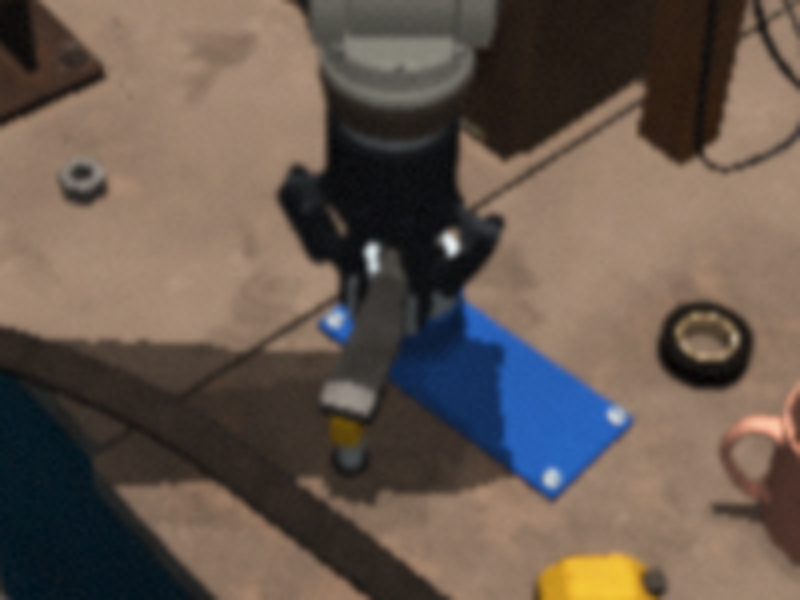

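Emit:
carry_out:
  increments:
    - [0,0,0,2,-0.5,0.5,10]
    - [0,0,0,2,0,0,10]
    - [0,0,0,2,0,0,10]
    - [0,0,0,1,0,0,10]
    - [0,0,0,0,0,0,10]

```text
time: 20.78
ee_pos: [0.4084, -0.3494, 0.0758]
tcp_rot: [-145.4, 89.8, -25.0]
wrist_force: [0.0, -0.3, -3.4]
opening: 0.0288
```

Emit:
carry_out:
  increments:
    - [0,0,0,0.7,0,0,10]
    - [0,0,0,0.7,0,0,10]
    - [0,0,0,0,0,0,10]

```text
time: 21.15
ee_pos: [0.4085, -0.3494, 0.0744]
tcp_rot: [-145.9, 89.8, -25.4]
wrist_force: [0.1, -0.1, -3.4]
opening: 0.0287
```

Emit:
carry_out:
  increments:
    - [0,0,0,0.7,0,0,10]
    - [0,0,0,0.5,0,0,10]
    - [0,0,0,0,0,0,10]

```text
time: 21.52
ee_pos: [0.4086, -0.3495, 0.0738]
tcp_rot: [-148.8, 89.8, -28.4]
wrist_force: [-1.3, 1.5, 3.4]
opening: 0.0285
```

Emit:
carry_out:
  increments:
    - [0,0,0,-0.3,0,-0.2,10]
    - [0,0,0,0,0,0,10]

```text
time: 21.78
ee_pos: [0.4086, -0.3496, 0.0738]
tcp_rot: [-144.7, 89.8, -24.2]
wrist_force: [-1.7, 1.8, 3.1]
opening: 0.0283
```

Run:
```python
from h import *
o=sensors.get_obs();print(toolpose()[1],o['wrist_force'],toolpose()[0].T@o['wrist_force'])
```

```text
[ 0.40861853 -0.34956156  0.07376511] [-1.66128731  1.84386643  3.0791467 ] [-3.08717775  0.49083211  2.42265984]
```

Emit:
carry_out:
  increments:
    - [0,0,0,-0.4,0,0.5,10]
    - [0,0,0,0,0,0,10]

```text
time: 22.02
ee_pos: [0.4084, -0.3493, 0.0738]
tcp_rot: [-148.2, 89.8, -27.7]
wrist_force: [0.6, -0.7, -1.0]
opening: 0.0289
```

Run:
```python
from h import *
o=sensors.get_obs();print(toolpose()[1],o['wrist_force'],toolpose()[0].T@o['wrist_force'])
```

```text
[ 0.4084297  -0.34930951  0.07379974] [ 0.5661748  -0.71186537 -0.98243566] [ 0.98547771 -0.12540222 -0.89754888]
```

Emit:
carry_out:
  increments:
    - [0,0,0,0,0,0,36]
    - [0,0,0,0,0,0,40]
    - [0,0,0,0,0,0,46]
    - [0,0,0,0,0,0,52]
    - [0,0,0,0,0,0,52]

```text
time: 22.65
ee_pos: [0.4083, -0.3492, 0.074]
tcp_rot: [-146.6, 89.8, -26.1]
wrist_force: [-0.1, -0.5, -0.5]
opening: 0.0445
```

Run:
```python
from h import *
o=sensors.get_obs();print(toolpose()[1],o['wrist_force'],o['opening'])
im,p=snap('wrist','w12');crop(im,200,60,240,260,2.3,'w12c')
```

```text
[ 0.40834909 -0.34919693  0.0739941 ] [-0.10628736 -0.48392824 -0.48102941] 0.04454020183906811
```

View pics/w12c.png

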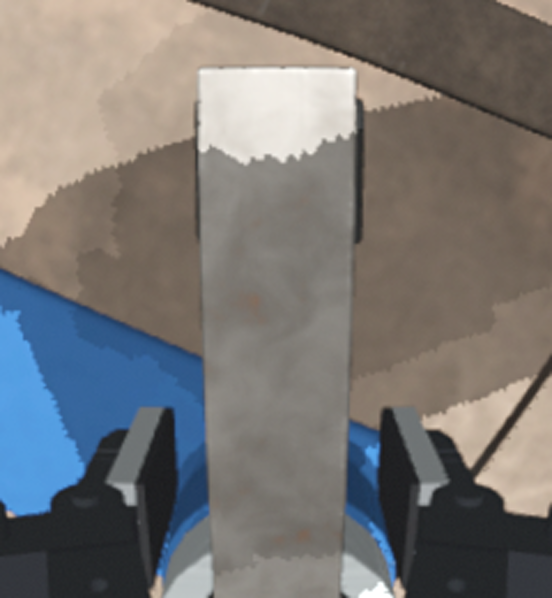

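Fingers are clear on both sides, and the pad edges show evenly on each side of the bar, so it is centred over the pad. Retreating straight up.

Emit:
carry_out:
  increments:
    - [0,0,0,-5,0,0,52]
    - [0,0,0,-20,0,0,52]
    - [0,0,0,-40,0,0,52]
    - [0,0,0,-60,0,0,52]
    - [0,0,0,-60,0,0,52]
    - [0,0,0,-40,0,0,52]
    - [0,0,0,0,40,0,52]
    - [0,0,0,0,0,0,52]
    - [0,0,0,0,0,0,52]

```text
time: 23.82
ee_pos: [0.3732, -0.3691, 0.2989]
tcp_rot: [-142.7, 89.8, -22.3]
wrist_force: [0.3, -0.3, -0.2]
opening: 0.0444
```

Run:
```python
from h import *
o=sensors.get_obs();print(toolpose()[1],o['wrist_force'])
w,pose=snap('wrist','w13')
im,p=snap('side','d13');crop(im,230,170,160,120,5,'d13c')
im,p=snap('scene','s13');crop(im,240,170,200,150,4,'s13c')
```

```text
[ 0.37320137 -0.3690546   0.29892926] [ 0.28994795 -0.31532036 -0.15675897]
```

View pics/w13.png

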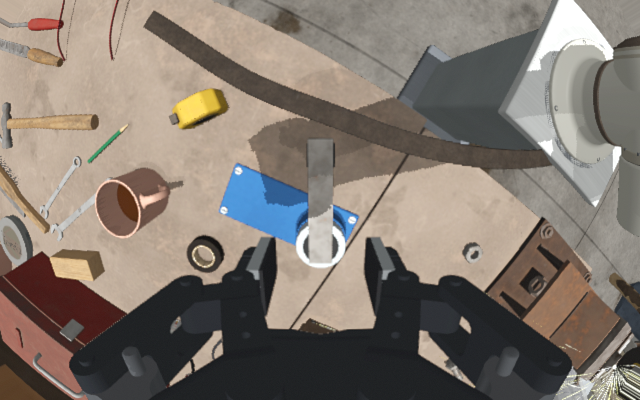

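View pics/d13c.png

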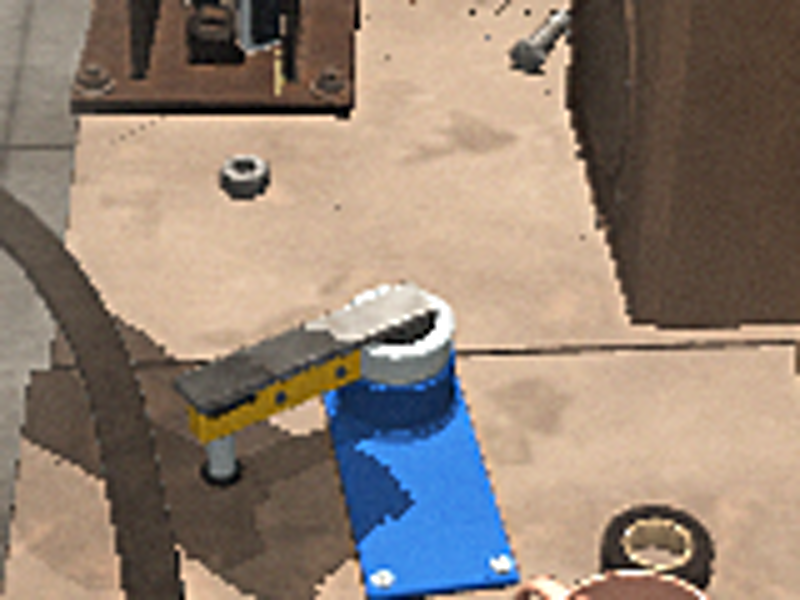

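View pics/s13c.png

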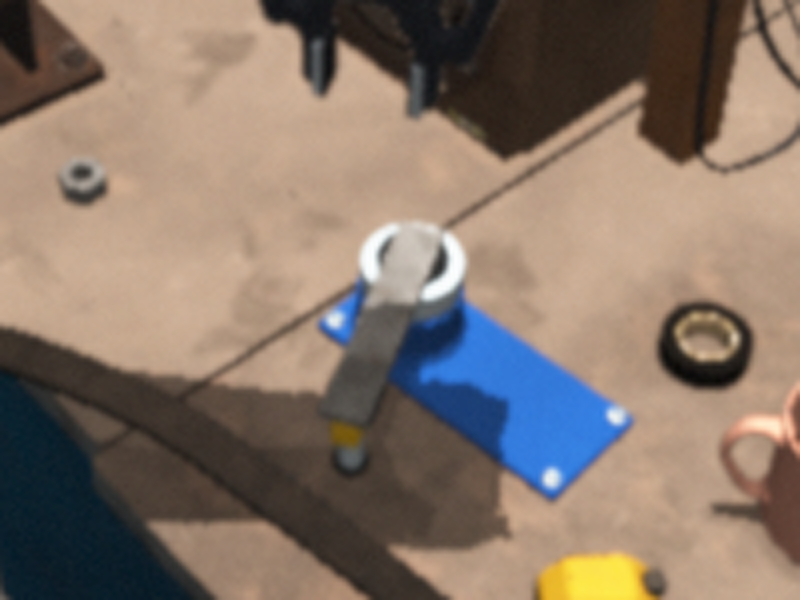

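Bar rests on head and pad and bystanders are untouched. Last check: has the post shifted, meaning the leg moved since seating?

Run:
```python
from h import *
for a,b,box in [('d6','d13',(266,246,36,24)),('s6','s13',(320,270,22,20)),('d6','d13',(300,280,40,12))]:
    x,y,w,h=box;A,B=[cv2.imread(f'pics/{t}.png') for t in (a,b)]
    k=lambda i:(lambda v:cv2.inRange(v,(20,110,50),(35,255,255)))(cv2.cvtColor(i,cv2.COLOR_BGR2HSV))
    g=[cv2.cvtColor(i,cv2.COLOR_BGR2GRAY)[y:y+h,x:x+w].astype(np.float64) for i in (A,B)]
    print(a,b,box,cv2.phaseCorrelate(g[0],g[1],cv2.createHanningWindow((w,h),cv2.CV_64F)))
    for i in (A,B):
        m=k(i)[y:y+h,x:x+w]; ys,xs=np.nonzero(m)
        if len(xs): print(len(xs),xs.min(),xs.max(),ys.min(),ys.max(),xs.mean().round(2),ys.mean().round(2))
```

```text
d6 d13 (266, 246, 36, 24) ((0.4123152940292272, -0.021319086855307035), 0.47549774832638314)
160 1 33 0 12 14.75 4.68
141 1 33 0 12 15.19 4.99
s6 s13 (320, 270, 22, 20) ((-0.3067601696685962, -0.3230366294953626), 0.6971850934318232)
56 2 11 4 11 6.25 7.16
41 3 10 5 11 5.98 8.24
d6 d13 (300, 280, 40, 12) ((0.04631725049618751, -0.0112971348813371), 0.9014522598585335)
```

Run:
```python
from h import *
a=[cv2.resize(cv2.imread(f'pics/{t}.png')[240:275,262:302],None,fx=9,fy=9,interpolation=cv2.INTER_NEAREST) for t in('d6','d13')]
b=[cv2.resize(cv2.imread(f'pics/{t}.png')[262:292,310:350],None,fx=9,fy=9,interpolation=cv2.INTER_NEAREST) for t in('s6','s13')]
cv2.imwrite('pics/cmp.png',np.vstack([np.hstack(a),np.hstack(b)])[:600])
for t in ('d6','d11','d13'):
    i=cv2.imread(f'pics/{t}.png')
    print(t,[int(v) for v in i[258,268:284].sum(1)//3],[int(v) for v in i[260,268:284].sum(1)//3])
```

```text
d6 [175, 78, 69, 65, 109, 119, 112, 115, 97, 70, 74, 76, 74, 72, 72, 79] [154, 159, 168, 115, 113, 116, 116, 112, 97, 76, 70, 70, 77, 74, 75, 78]
d11 [67, 66, 73, 74, 113, 114, 119, 113, 96, 72, 71, 70, 70, 66, 76, 68] [65, 70, 68, 84, 112, 114, 112, 111, 102, 78, 71, 72, 76, 77, 71, 77]
d13 [66, 94, 98, 83, 113, 122, 118, 116, 96, 95, 88, 91, 88, 89, 87, 94] [67, 70, 62, 84, 112, 120, 124, 113, 98, 95, 91, 98, 99, 76, 78, 78]
```

View pics/cmp.png

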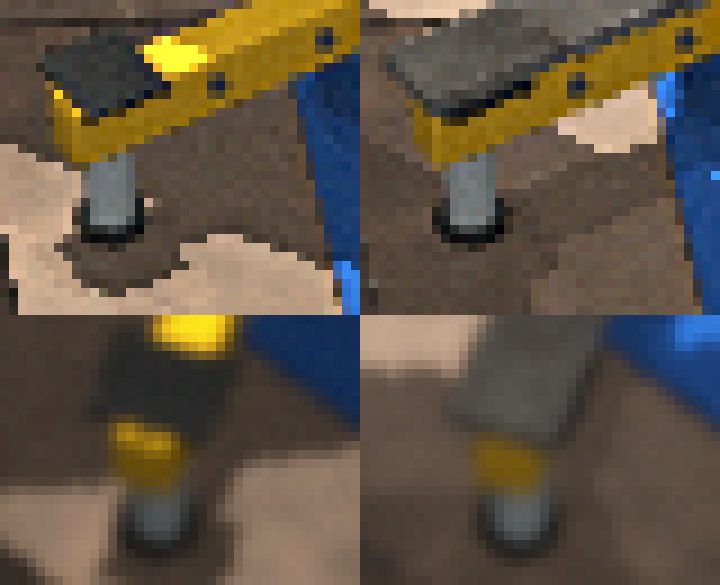

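```bash
python3 -c "
from workcell import sensors, job_done
print(job_done(), sensors.get_obs()['time'], sensors.get_obs()['wrist_force'])"
```

```text
the job is handed in; nothing more can be done
the job is handed in; nothing more can be done
```

I pushed the leg clockwise onto its hidden stop, then laid the flat bar along it across the head and the pad. The gripper is clear, and the job was handed in at about 24 s of the 70 s allowed.

- **Leg:** the hinge torque rose from about 0.5 to 1.17 N m. That is about 10.7 N at the push point, or about 0.028 rad of buffer by my estimate. I held it there for about 0.4 s before backing off. The leg stopped at about 1.14 rad out from folded.
- **Bar:** I lowered it until the wrist force showed contact, then eased the load off and opened the fingers. It looks level and centred over the pad and the head, and the wrist force is back near zero.
- **Leg still seated:** while lowering the bar I felt a sideways load of about 2.4 N tending to move the leg off its stop, and took it off before letting go. Comparing pictures from before and after placing, the post's edges in the side view agree within about 0.1 pixel. An automatic image comparison gave shifts of 0.3–0.4 pixel, but the two cameras disagreed in direction, so I put that down to changed shadows and the bar covering part of the leg. I had no direct reading of the buffer; allowing for that 0.1 pixel, it should be no lower than about 0.013 rad.
- **Other measurement differences:** the head and bar tops came out 2–4 mm below the heights in the text, so I used contact force to set the final height. The leg angle I worked out while pushing was about 4° off the camera value, because the finger is thicker than I assumed. I used the camera value to place the bar.
- **Other things on the bench:** the nut, tape roll, mug and tape measure look unmoved in the last pictures. I never moved near the bolt or the oil can, and did not measure them separately.

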